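# Clear the grinder's mouth, fit its bayonet lid and hold it in the pulse position

## Task

Pick up the air duster and hold its nozzle still for a good second, from close above the rim (about 3 to 10 cm away), aimed at the middle of the coffee grinder's open mouth, then lay it back down on the counter without dropping it. Then put the bayonet lid into the grinder, lugs through the slots until its disc sits flush on the rim, and twist it clockwise (seen from above) against the spring to half-way to the lock, 40 degrees from the slots, never as far as the lock click. Finish while still holding the lid there, seated and still, and do not shift the other things on the counter.

Things in the scene. Friction and masses are not known exactly. Their poses are not given: they have to be found in the camera images.
- grinder: Fixed steel coffee grinder, drum 92 mm across (foot 108), rim 110 mm high; origin under its centre. Mouth: round hole 53 mm across in a 12 mm thick ledge, with two 18 mm wide slots to 36 mm from the axis, at its +x and -x. Below, lugs can turn clockwise (from above); anticlockwise a stop comes after a few degrees. Pips on the rim mark 40 (half-way) and 80 degrees (lock) clockwise of each slot.
- grinder_mouth (a point): Centre of the grinder's mouth, on its axis at the height of the rim, 110 mm above the counter.
- lid: Bayonet lid, 0.12 kg, upright on its plug. Origin centre of underside. Plug 48 mm across, to 22 mm; lugs at the foot along +x and -x, 12 mm wide, 7 high, 64 end to end; disc 76 mm across, 22 to 28 mm; black bar grip 52 mm long along x (in line with the lugs), 18 wide, 28 to 61 mm. A half turn makes no difference. Seated, the disc rests on the rim, origin 88 mm above the counter.
- pulse_ring (a joint): Spring ring in the grinder that the lugs push, rad, growing clockwise. Rests at 0; moves once the lid is turned about 8 degrees (0.14 rad) from the slots, then reads the lid's turn minus 0.14. Half-way (lid at 40 degrees) is about 0.56; the lock clicks at 1.2. The spring takes 0.04 N m to start, 0.18 N m half-way, and turns the lid back if let go.
- duster: Loose hand air duster, 0.2 kg, lying on its flat underside: black body with rounded edges, 110 mm long along x, 36 wide along y, 42 high; origin under the body's centre; centre of mass about 5 mm ahead of it. At the +x end a thin steel nozzle goes forward and bends 45 degrees down.
- duster_tip (a point): Nozzle tip of the duster, at (95.5, 0, 6.5) mm in the duster's frame. The point's own x axis is the direction of the jet: forward (+x) and 45 degrees down in the duster's frame.
- tall_tiers: clip-together stack of three yellow plastic containers, 115 x 115 mm, 162 mm high; origin under its centre; leave alone
- short_tiers: clip-together stack of two yellow plastic containers, 115 x 115 mm, 108 mm high; origin under its centre; leave alone
- moka_pot: stainless steel moka pot, 90 mm wide, 161 mm high, black handle reaching 78 mm along its +x; origin under its centre; leave alone
- carafe: small glass carafe, 80 mm wide, 120 mm high; origin under its centre; leave alone
- saucer: blue ceramic saucer, 130 mm wide, 18 mm high; origin under its centre; leave alone
- mug: white mug, 76 mm wide, 85 mm high, handle at its +y; origin under its centre; leave alone
- bean_jar: closed amber glass jar of coffee, 76 mm wide, 120 mm high; origin under its centre; leave alone
There are look-alikes about, which are no part of the job. What is shaped like the grinder but purple is not meant.

How it is judged:
On the way, in this order (a step that is already met when the one before it is completed fails the run):
1. the held duster's jet points steadily into the middle of the mouth from close above (x of grinder_mouth in the frame of duster_tip between 0.02 and 0.12 m and y of grinder_mouth in the frame of duster_tip between -0.018 and 0.018 m and z of grinder_mouth in the frame of duster_tip between -0.018 and 0.018 m and height (world z) of duster_tip above 0.12 m and linear speed of duster below 0.03 m/s and angular speed of duster below 0.25 rad/s and contact force between the fingers and duster above 0.5 N), for 0.8 s.
2. the duster lies on the counter again, let go (height (world z) of duster below 0.012 m and angle between duster's own z axis and vertical below 0.15 rad and contact force between the fingers and duster below 0.05 N and linear speed of duster below 0.03 m/s), for 0.2 s.
3. the lid is seated in the grinder, its lugs through the slots (z of lid in the frame of grinder between 0.083 and 0.093 m and horizontal distance between lid and grinder below 0.006 m and angle between lid's own z axis and vertical below 0.1 rad), for 0.2 s.
At the end, for the whole second after the job is handed in: Lid seated (origin at 83 to 93 mm, within 6 mm of the axis, tilt under 0.1 rad), turned 30 to 50 degrees clockwise from the slots, spring ring at 0.3 to 0.85 rad, still, held by the fingers (over 1 N); duster flat on the counter, let go, at rest (all of step 2 and all of step 3 and angle between the x axis of lid and the x axis of grinder, either way round between 0.523 and 0.873 rad and value of joint pulse_ring between 0.3 and 0.85 rad and angular speed of lid below 0.1 rad/s and contact force between the fingers and lid above 1 N); the arm keeps its last pose, push and grip.
It fails at once if the lid is twisted as far as the lock click (value of joint pulse_ring above 1.2 rad).
It fails at once if the duster is let go of more than 30 mm above the counter (height (world z) of duster above 0.03 m and contact force between the fingers and duster below 0.01 N).
It fails at once if another thing on the counter is shifted by more than 3 cm (distance of any of tall_tiers, short_tiers, moka_pot, carafe, saucer, mug, bean_jar from where it was at the start of the episode above 0.03 m).
It also fails if it takes over 67 s, if anything falls off the work surface, if the arm or the gripper's body presses on something with over 40 N, if the wrist force passes 120 N, or if a joint passes its speed limit or range.

## Robot

A 6-joint arm with a two-finger parallel gripper is mounted at the origin on the work surface. World frame = base frame: x ahead of the robot, y to its left, z up, the work surface at z = 0. Lengths are in m, angles in rad, forces in N, time in s.
With the tool pointing down it reaches from about 0.35 to 0.925 m from the base axis. Payload 6.4 kg.
Tool frame: the origin (TCP) lies at the very end of the fingers, on their centre line; the grasp point (between the pads) lies behind it (env.hold_point_z is the z of the grasp point in the tool frame, in m); z points along the fingers, y is the line along which they close (so a half turn about z gives the same grasp; the last joint's range is limited). The gripper opens to 94 mm and grips with 3 to 60 N. Pads are 16 mm wide; open, the fingers measure 119 mm over their backs; the gripper's body (75 mm by 177 mm) begins 78 mm behind the grasp point.
Start: joints at [1.084, 0.245, 1.558, -0, 1.339, -0.174], TCP at [0.2, 0.618, 0.205] pointing down, gripper open.
Joint ranges: [-3.13, 3.13], [-1.02, 2.26], [0.13, 2.54], [-0.95, 4.09], [0.21, 2.88], [-2.74, 2.74]. Speed limits (rad/s): [2.57, 2.57, 3.14, 3.14, 3.14, 3.14].

## Interface

Orientations are given as a unit quaternion [x, y, z, w].
In Python, from rig import readout, cams, ticket, env gives the robot as it stands.
- The arm moves only by the tool send_rows, never from a script. Its argument "moves" is a list of rows, each a list of 7 numbers: the shift along the tool's x, y, z in mm, then the turn, a rotation vector about the tool's x, y, z in degrees, then the opening in per cent of the stroke, from 0 (shut) to 100 (fully open). In form: [[tx, ty, tz, ax, ay, az, fingers], ...]. A call has 1 to 20 rows; each row is the pose to reach, as a shift and turn from the pose commanded when the call began, along the tool's axes at that moment; what a row does not reach only later rows make up. A row lasts 1/8 s, in which the tool goes at most 62.5 mm and 10.7 degrees, less where a joint would pass 70% of its speed; a pose out of reach is approached as far as the arm can. A call with a gripper value outside its range is refused whole. The fingers move at their own pace and stop on an object; "squeeze" is the grip in N (left out, the last holds). Time passes only in rows, so rows that repeat a pose let the fingers close. It gives the time, the measured TCP pose, the force, the opening and the grip force at its end, in the units of the state.
- readout.get_obs(): the state, without advancing time (a new reading comes with each control period).
- cams.grab_frame(name): name is "scene" or "top"; returns a dict with "pixels" (480x640x3 uint8, red, green, blue), "fovy" (degrees; the focal length in pixels is half the picture's height over the tangent of half this angle, whatever the lens; pixels are square), "cx", "cy" (the principal point, pixels), "k1" (the pictures are not rectified: a ray, as slopes to the right and down, at radius r is drawn at 1 + k1 r^2 times it, then the intrinsics apply), "rvec" (rotation vector, rad) and "tvec" (3), from world to camera coordinates, as OpenCV has them. Camera axes: x right, y down, z forward; pixel columns grow to the right and rows downward; lengths in m; the calibration is good to about 2 mm. A picture is of the moment at which its call begins. There is no depth.
- ticket.close_job(): hands the job in; it is judged then, once.
Trained networks look in a picture, given as the dict that the camera call returned (one of the last four; its "shot" number tells which), for a name from the list of things; names that differ only in an ending like _2 or _b are one class to them, and where a whole thing is asked for, a point or a joint stands for the part that bears it (a point fixed in the world has none). Each returns a list of dicts, best first, with "score" (0 to 1); they miss things now and then, are a little off and sometimes report something else, mostly with a low value. They report only what shows in the picture. A call takes as long as a camera call. They do not tell look-alikes from the thing itself.
- cams.look_for(picture, query): "location" ([column, row] in pixels, amid what is visible of it).
- cams.outline_of(picture, query): "region" (480x640 bool, what is visible of it) and "location" ([column, row] in pixels, amid what is visible of it).
The state is a dict: "time_s": time; "joint_pos": joint angles; "joint_vel": joint speeds; "tau": joint torques, N m; "eef_pos": TCP position; "ee_rot": TCP orientation; "force": force on the tool from outside, world axes, zero at the start; "wrist_torque": the same for the moment, N m; "gripper_width": opening from 0.0 (shut) to 1.0 (fully open); "finger_force": force on a finger pad.
Only numpy, scipy, OpenCV 4.12 (cv2) and the standard library are available. Lean on these libraries where they do the work, as an engineer would, in place of code of your own. Each camera call takes 0.05 s, during which the arm holds its last target. There are 200 camera calls.

## Working session

There is one attempt and no reset: what is moved stays moved. The work goes in short steps, Python scripts to look and compute and a tool call to move; the robot and the scene stay as the last step left them, time stands still between calls to the robot, and variables do not carry over. Pictures are saved under pics/ and viewed, at most 10 in all, crops included, and the job is handed in when it is done.

Besides the shell and the picture viewer there is one more tool, called after ">>>" as name([rows], argument=value, ...), one row to a line, values as JSON. send_rows: Moves the arm, as the interface text tells. Its arguments: {"type":"object","properties":{"moves":{"type":"array"},"squeeze":{"type":"number"}},"required":["moves"]}

```bash
ls; mkdir -p pics
cat > h.py <<'E'
import numpy as np, cv2
from scipy.spatial.transform import Rotation as R
from rig import readout, cams, ticket, env
def K(p):
    f=240/np.tan(np.radians(p['fovy'])/2); return f,p['cx'],p['cy']
def ray(p,uv):
    f,cx,cy=K(p); d=np.array([(uv[0]-cx)/f,(uv[1]-cy)/f]); s=d.copy()
    for _ in range(30): s=d/(1+p['k1']*(s@s))
    M=R.from_rotvec(np.ravel(p['rvec'])).as_matrix(); t=np.ravel(p['tvec'])
    return -M.T@t, M.T@np.array([s[0],s[1],1])
def at(p,uv,z):
    o,d=ray(p,uv); return o+d*(z-o[2])/d[2]
def proj(p,X):
    f,cx,cy=K(p); M=R.from_rotvec(np.ravel(p['rvec'])).as_matrix()
    c=np.atleast_2d(X)@M.T+np.ravel(p['tvec']); s=c[:,:2]/c[:,2:]
    s=s*(1+p['k1']*(s**2).sum(1,keepdims=True)); return s*f+[cx,cy]
def save(p,n,box=None,k=1):
    im=cv2.cvtColor(p['pixels'],cv2.COLOR_RGB2BGR)
    if box: im=im[box[1]:box[3],box[0]:box[2]]
    cv2.imwrite('pics/'+n,cv2.resize(im,None,fx=k,fy=k,interpolation=cv2.INTER_CUBIC))
E
python3 - <<'E'
from h import *
np.set_printoptions(precision=3,suppress=True)
print(env.hold_point_z, readout.get_obs())
for n in('scene','top'):
    p=cams.grab_frame(n); save(p,n+'1.png'); o,d=ray(p,(320,240)); print(n,p['fovy'],p['k1'],o,d)
    for q in 'grinder lid duster moka_pot carafe saucer mug bean_jar tall_tiers short_tiers'.split():
        print(q,[(np.round(r['location']),round(r['score'],2),at(p,r['location'],0.03)[:2]) for r in cams.look_for(p,q)[:4]])
E
```

```text
pics
-0.0188 {'time_s': 0.0, 'joint_pos': array([ 1.084,  0.246,  1.559, -0.   ,  1.339, -0.174]), 'joint_vel': array([ 0.   , -0.001, -0.   ,  0.002,  0.001,  0.001]), 'tau': array([  0.001, -41.583, -31.461,   0.069,   0.033,  -0.   ]), 'eef_pos': array([0.2  , 0.618, 0.204]), 'ee_rot': array([ 0.156,  0.988, -0.001, -0.   ]), 'force': array([0.254, 0.182, 0.324]), 'wrist_torque': array([ 0.002, -0.015, -0.019]), 'finger_force': 0.0, 'gripper_width': 1.0001233751148788}
scene 51.45823032669883 0.004248751011752502 [ 1.447 -0.088  0.993] [-0.705  0.048 -0.708]
grinder [(array([348., 303.]), 0.62, array([0.706, 0.032])), (array([349., 249.]), 0.59, array([0.527, 0.053]))]
lid [(array([245., 232.]), 0.85, array([ 0.441, -0.228])), (array([339., 219.]), 0.41, array([0.408, 0.039]))]
duster [(array([430., 247.]), 0.96, array([0.537, 0.269]))]
moka_pot [(array([439., 301.]), 0.84, array([0.718, 0.251]))]
carafe [(array([258., 323.]), 0.92, array([ 0.75 , -0.186]))]
saucer [(array([340., 218.]), 0.89, array([0.402, 0.042]))]
mug [(array([174., 302.]), 0.87, array([ 0.674, -0.394]))]
bean_
[... 617 characters left out ...]
ka_pot [(array([225., 170.]), 0.83, array([0.768, 0.238])), (array([448., 192.]), 0.67, array([ 0.688, -0.391]))]
carafe [(array([376., 163.]), 0.65, array([ 0.779, -0.19 ])), (array([294., 296.]), 0.62, array([0.41 , 0.047]))]
saucer [(array([292., 298.]), 0.66, array([0.404, 0.05 ])), (array([375., 166.]), 0.4, array([ 0.769, -0.187]))]
mug [(array([448., 192.]), 0.58, array([ 0.689, -0.391])), (array([398., 283.]), 0.29, array([ 0.437, -0.239]))]
bean_jar [(array([147., 321.]), 0.68, array([0.346, 0.455]))]
tall_tiers [(array([146., 197.]), 0.94, array([0.696, 0.469]))]
short_tiers [(array([501., 279.]), 0.96, array([ 0.439, -0.527])), (array([376., 166.]), 0.39, array([ 0.768, -0.19 ]))]
```

View pics/scene1.png

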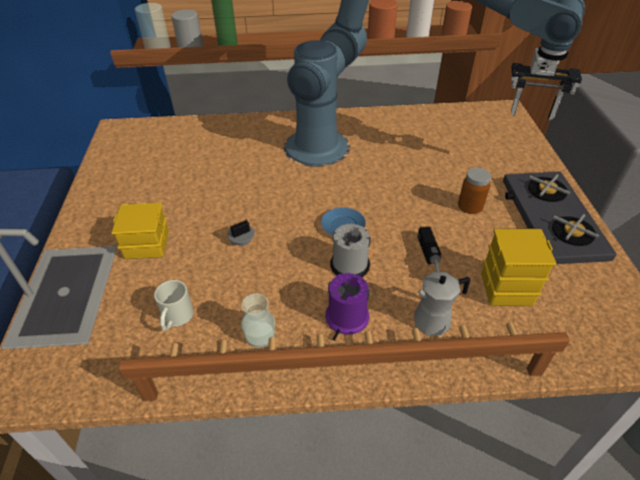

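View pics/top1.png

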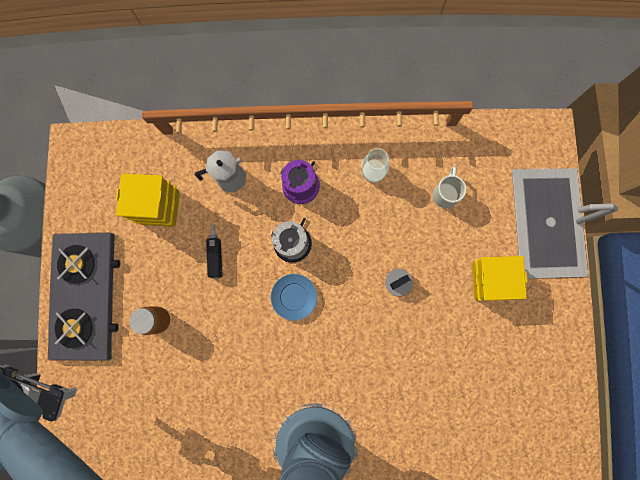

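The steel grinder is at scene (350,249) / top (291,242). The purple look-alike is at scene (348,303) / top (299,181) and isn't the one meant. The duster is at top (214,255) with its nozzle toward +x, and the lid is at top (399,282). I'll confirm these in one enlarged montage.

Run:
```python
from h import *
import pickle
t=cams.grab_frame('top'); s=cams.grab_frame('scene')
pickle.dump((t,s),open('p.pkl','wb'))
def c(p,x,y,w=53,hh=60,k=5):
    im=cv2.cvtColor(p['pixels'],cv2.COLOR_RGB2BGR)[y-hh//2:y+hh//2,x-w//2:x-w//2+w]
    print(x-w//2,y-hh//2); return cv2.resize(im,None,fx=k,fy=k,interpolation=cv2.INTER_CUBIC)
m=np.vstack([np.hstack([c(t,291,241),c(t,214,250),c(t,399,282)]),np.hstack([c(s,350,248),c(s,430,252),c(s,241,233)])])
cv2.imwrite('pics/m.png',m); print(m.shape)
# masks -> centroid & PCA direction
for p,z in((t,0.042),(s,0.02)):
    for q in('duster','lid','grinder'):
        for r in cams.outline_of(p,q)[:2]:
            ys,xs=np.nonzero(r['region']); w,v=np.linalg.eigh(np.cov(xs,ys))
            print(q,r['score'],len(xs),xs.min(),xs.max(),ys.min(),ys.max(),xs.mean(),ys.mean(),v[:,1],np.sqrt(w))
```

```text
265 211
188 220
373 252
324 218
404 222
215 203
(600, 795, 3)
duster 0.72 601 206 221 225 278 213.47254575707154 255.46256239600666 [0.03574542 0.99936093] [ 3.82064974 12.95008275]
lid 0.63 597 386 412 268 295 398.9497487437186 281.9363484087102 [0.42221314 0.90649659] [6.83263143 6.96923991]
grinder 0.93 1332 281 318 160 203 299.3408408408408 181.6403903903904 [0.20819449 0.97808745] [ 9.38971787 11.34368471]
grinder 0.61 861 431 465 168 207 448.6945412311266 190.19279907084785 [-0.63672307  0.77109256] [7.35535154 9.6503784 ]
duster 0.65 697 417 441 226 270 429.22381635581064 246.11047345767577 [0.32412508 0.94601424] [ 4.83418402 11.71601964]
lid 0.67 525 227 254 220 245 240.73333333333332 232.99809523809523 [-0.86224632  0.50648917] [6.03254885 6.99624251]
grinder 0.78 1774 330 370 224 275 350.35400225479145 249.92897406989854 [-0.05239735  0.99862632] [10.54166437 13.97744376]
grinder 0.7 2266 325 369 272 335 347.63989408649604 303.56531332744925 [-0.0521869   0.99863734] [11.24258061 16.28416138]
```

View pics/m.png

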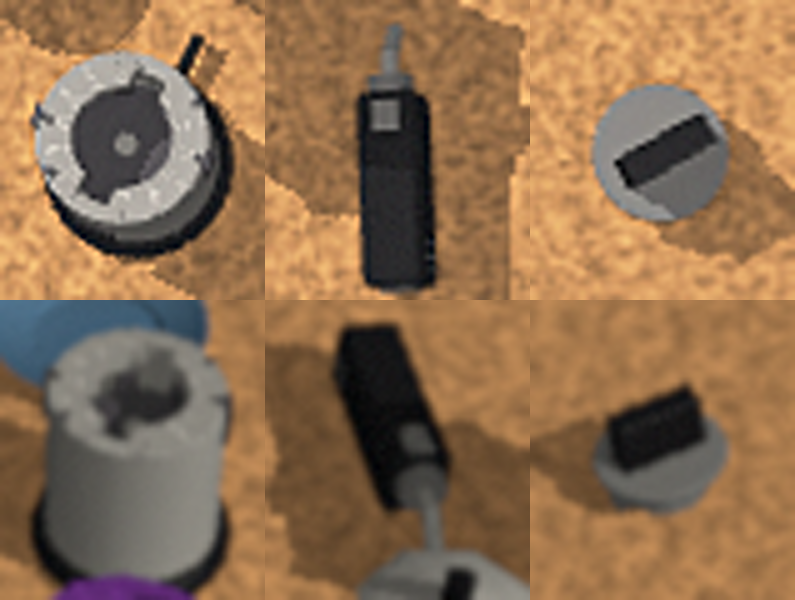

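The crop confirms the steel grinder (slots visible at the upper right and lower left of its mouth), the black duster and the grey lid. Next I'll fit model outlines to both views to get precise poses.

```bash
cat > fit.py <<'E'
from h import *
import pickle
from scipy.optimize import differential_evolution
from scipy.ndimage import map_coordinates
def circ(r,z,n=120):
    a=np.linspace(0,2*np.pi,n); return np.c_[r*np.cos(a),r*np.sin(a),0*a+z]
def poly(P,z,closed=True):
    P=np.array(P,float); Q=np.vstack([P,P[:1]]) if closed else P
    o=np.vstack([np.linspace(a,b,30) for a,b in zip(Q[:-1],Q[1:])]); return np.c_[o,0*o[:,0]+z]
def rect(l,w,z): return poly([[l,w],[-l,w],[-l,-w],[l,-w]],z)
def slots(z):
    m=circ(.0265,z,240); m=m[np.abs(m[:,1])>.009]
    b=np.sqrt(.0265**2-.009**2)
    s=[poly([[k*b,.009],[k*.036,.009],[k*.036,-.009],[k*b,-.009]],z,False) for k in(1,-1)]
    return np.vstack([m]+s)
def place(M,q):
    c,s=np.cos(q[2]),np.sin(q[2]); return np.c_[M[:,0]*c-M[:,1]*s+q[0],M[:,0]*s+M[:,1]*c+q[1],M[:,2]]
def grad(p):
    g=cv2.GaussianBlur(cv2.cvtColor(p['pixels'],cv2.COLOR_RGB2GRAY).astype(float),(0,0),1.0)
    return np.minimum(np.hypot(cv2.Sobel(g,6,1,0),cv2.Sobel(g,6,0,1)),150)
def score(views,Ms,q):
    return sum(map_coordinates(g,proj(p,place(M,q))[:,::-1].T,order=1).mean() for p,g in views for M in Ms)
def fit(pics,Ms,q0,dr):
    v=[(p,grad(p)) for p in pics]
    r=differential_evolution(lambda q:-score(v,Ms,q),[(a-d,a+d) for a,d in zip(q0,dr)],seed=1,tol=1e-6,maxiter=60)
    return r.x,-r.fun
E
python3 - <<'E'
from fit import *
t,s=pickle.load(open('p.pkl','rb')); np.set_printoptions(precision=4,suppress=True)
print(at(t,(289.1,238.2),.11),at(s,(351,236),.11))
# slot dir, lid dir, duster dir initial
o=np.array([265,211]);f=lambda x,y,o:(np.array([x,y])+.5)/5-.5+o
d=at(t,f(152,73,[265,211]),.11)-at(t,f(92,200,[265,211]),.11); ag=np.arctan2(d[1],d[0])
d=at(t,f(179,125,[373,252]),.061)-at(t,f(92,176,[373,252]),.061); al=np.arctan2(d[1],d[0])
d=at(t,f(130,95,[188,220]),.042)-at(t,f(135,285,[188,220]),.042); ad=np.arctan2(d[1],d[0])
print(ag,al,ad)
g0=at(t,(289.1,238.2),.11)[:2]; l0=at(t,f(130,153,[373,252]),.028)[:2]; d0=at(t,f(132,190,[188,220]),.042)[:2]
res={}
for pics in ([t],[s],[t,s]):
    g,_=fit(pics,[circ(.046,.11)],[*g0,0],[.015,.015,.001])
    gs,_=fit(pics,[slots(.11)],[*g,ag],[.006,.006,.35])
    l,_=fit(pics,[circ(.038,.028)],[*l0,0],[.015,.015,.001])
    la,_=fit(pics,[rect(.026,.009,.061)],[*l,al],[.008,.008,.35])
    du,_=fit(pics,[rect(.055,.018,.030)],[*d0,ad],[.015,.015,.2])
    du2,_=fit(pics,[rect(.053,.016,.042)],[*d0,ad],[.015,.015,.2])
    print(g,gs,'|',l,la,'|',du,du2,sep='\n')
out=[]
for p,B in((t,[(265,211),(188,220),(373,252)]),(s,[(324,218),(404,222),(215,203)])):
    im=cv2.cvtColor(p['pixels'],cv2.COLOR_RGB2BGR); row=[]
    for (x,y),items in zip(B,([(circ(.046,.11),g),(slots(.11),gs)],[(rect(.055,.018,.03),du),(rect(.053,.016,.042),du2)],[(circ(.038,.028),l),(rect(.026,.009,.061),la)])):
        c=cv2.resize(im[y:y+60,x:x+53],None,fx=5,fy=5,interpolation=cv2.INTER_CUBIC)
        for M,q in items:
            for u in (proj(p,place(M,q))-[x,y]+.5)*5-.5: cv2.circle(c,tuple(np.int32(np.round(u))),0,(0,255,0),-1)
        row.append(c)
    out.append(np.hstack(row))
cv2.imwrite('pics/ov.png',np.vstack(out))
E
```

```text
[0.557  0.0506 0.11  ] [0.5586 0.0518 0.11  ]
-0.45263286268619224 -1.0723501369044102 0.03462516031469722
[0.542  0.0392 0.001 ]
[ 0.5385  0.0431 -0.2869]
|
[ 0.4243 -0.2563 -0.001 ]
[ 0.4322 -0.2483 -0.351 ]
|
[0.5204 0.2685 0.0628]
[ 0.5137  0.2643 -0.0211]
[ 0.5583  0.054  -0.001 ]
[ 0.5592  0.0532 -0.351 ]
|
[ 0.4253 -0.2329  0.001 ]
[ 0.4333 -0.2249  0.351 ]
|
[ 0.5133  0.2672 -0.0792]
[ 0.5232  0.2611 -0.1156]
[0.5581 0.0537 0.001 ]
[ 0.5576  0.0521 -0.349 ]
|
[ 0.4243 -0.2563 -0.001 ]
[ 0.4321 -0.2496 -0.351 ]
|
[ 0.5174  0.2665 -0.0244]
[ 0.5178  0.2635 -0.0776]
```

View pics/ov.png

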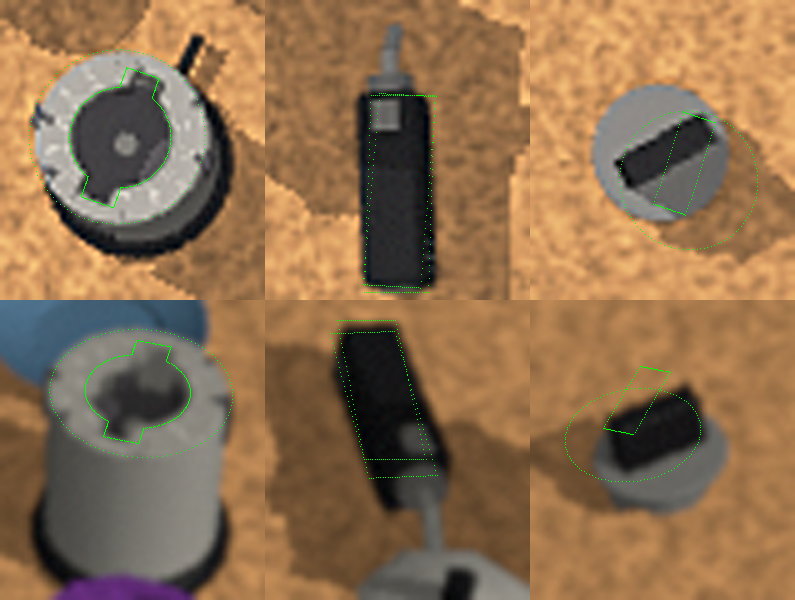

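```bash
cat >> fit.py <<'E'
def box(l,w,z0,z1): return np.array([[a,b,c] for a in(-l,l) for b in(-w,w) for c in(z0,z1)])
def dark(p,c,th,rad):
    v=p['pixels'].max(2); m=(v<th).astype(np.uint8); yy,xx=np.indices(m.shape); m[np.hypot(xx-c[0],yy-c[1])>rad]=0
    n,lab,st,_=cv2.connectedComponentsWithStats(m); k=1+np.argmax(st[1:,4]); m=(lab==k).astype(np.uint8)
    h=cv2.convexHull(np.argwhere(m)[:,::-1].astype(np.int32)); o=np.zeros_like(m); cv2.fillConvexPoly(o,h,1); return o
def hullfit(views,B,q0,dr,k=8):
    # views: (p,mask); IoU at k-times supersampled crop
    D=[]
    for p,m in views:
        ys,xs=np.nonzero(m); x0,y0,x1,y1=xs.min()-8,ys.min()-8,xs.max()+9,ys.max()+9
        D.append((p,np.kron(m[y0:y1,x0:x1],np.ones((k,k),np.uint8)),x0,y0))
    def cost(q):
        t=0
        for p,m,x0,y0 in D:
            u=(proj(p,place(B,q))-[x0,y0]+.5)*k-.5
            o=np.zeros_like(m); cv2.fillConvexPoly(o,cv2.convexHull(np.round(u).astype(np.int32)),1)
            t+=(o&m).sum()/(o|m).sum()
        return -t/len(D)
    r=differential_evolution(cost,[(a-d,a+d) for a,d in zip(q0,dr)],seed=1,tol=1e-6,maxiter=60,polish=False)
    return r.x,-r.fun
E
cat > m2.py <<'E'
from fit import *
t,s=pickle.load(open('p.pkl','rb')); np.set_printoptions(precision=4,suppress=True)
g0=[.558,.0525]
for pics in ([t],[s],[t,s]):
    gs,_=fit(pics,[slots(.11)],[*g0,-.45],[.006,.006,.3])
    g,_=fit(pics,[circ(.046,.11)],[*g0,0],[.007,.007,.001]); print('g',g,gs)
Bd=box(.055,.018,0.001,.041); Bl=box(.026,.009,.028,.061)
md=[(t,dark(t,(214,255),60,36)),(s,dark(s,(428,245),60,28))]; ml=[(t,dark(t,(399,282),70,14)),(s,dark(s,(241,229),70,14))]
for i in(slice(0,1),slice(1,2),slice(0,2)):
    du,e=hullfit(md[i],Bd,[.52,.272,.035],[.02,.02,.2]); print('d',du,e)
    l,e=hullfit(ml[i],Bl,[.435,-.24,-1.07],[.02,.02,.3]); print('l',l,e)
out=[]
for p,B in((t,[(265,211),(188,220),(373,252)]),(s,[(324,218),(404,222),(215,203)])):
    im=cv2.cvtColor(p['pixels'],cv2.COLOR_RGB2BGR); row=[]
    for (x,y),items in zip(B,([(circ(.046,.11),g),(slots(.11),gs)],[(rect(.055,.018,.0),du),(rect(.055,.018,.042),du)],[(circ(.038,.028),l),(rect(.026,.009,.061),l)])):
        c=cv2.resize(im[y:y+60,x:x+53],None,fx=5,fy=5,interpolation=cv2.INTER_CUBIC)
        for M,q in items:
            for u in (proj(p,place(M,q))-[x,y]+.5)*5-.5: cv2.circle(c,tuple(np.int32(np.round(u))),0,(0,255,0),-1)
        row.append(c)
    out.append(np.hstack(row))
cv2.imwrite('pics/ov2.png',np.vstack(out))
E
python3 m2.py
```

```text
g [0.5579 0.0525 0.0006] [ 0.5576  0.0511 -0.4639]
g [ 0.5583  0.054  -0.001 ] [ 0.5586  0.0533 -0.5453]
g [0.5581 0.0537 0.001 ] [ 0.5581  0.0527 -0.489 ]
d [ 0.5206  0.2697 -0.0118] 0.8814836071454193
l [ 0.4394 -0.2418 -1.0786] 0.9021263910969793
d [ 0.5166  0.2718 -0.022 ] 0.8266728516757509
l [ 0.4418 -0.2423 -1.067 ] 0.9002939311855225
d [ 0.52    0.2707 -0.0097] 0.8486029327659573
l [ 0.4397 -0.2421 -1.0788] 0.8894005793108142
```

View pics/ov2.png

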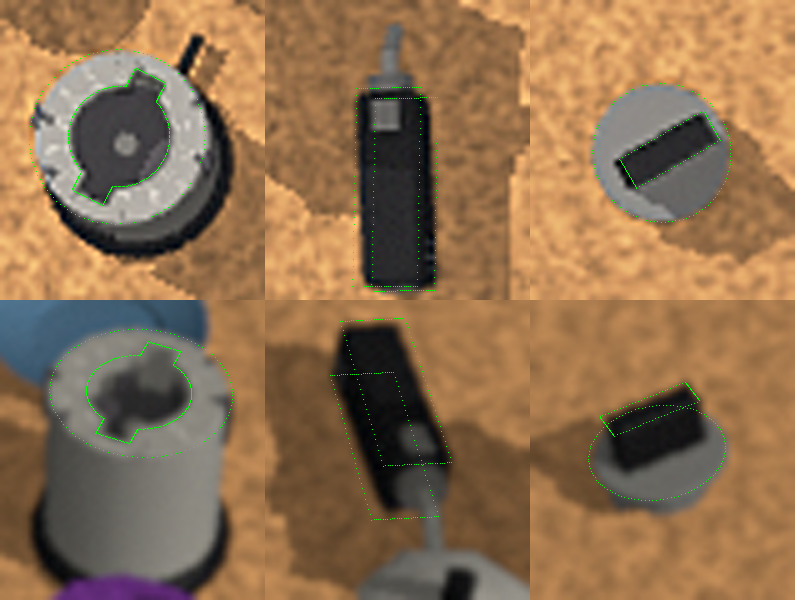

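```bash
cat >> h.py <<'E'
def yawof(q): 
    m=R.from_quat(q).as_matrix(); return np.arctan2(m[1,0],m[0,0])
def rel(pos,yaw,flip=True):
    "TCP target with tool pointing down, tool x at world angle yaw (mod pi if flip) -> row numbers"
    o=readout.get_obs(); R0=R.from_quat(o['ee_rot'])
    y0=yawof(o['ee_rot'])
    if flip: yaw=y0+(yaw-y0+np.pi/2)%np.pi-np.pi/2
    c,s=np.cos(yaw),np.sin(yaw); T=R.from_matrix(np.array([[c,s,0],[s,-c,0],[0,0,-1.]]))
    d=R0.inv().apply(np.array(pos)-o['eef_pos'])*1e3; return np.round(d,1),np.round((R0.inv()*T).as_rotvec(degrees=True),1)
E
python3 - <<'E'
from h import *; import pickle
t,s=pickle.load(open('p.pkl','rb'))
q=.022;d=np.array([np.cos(q),np.sin(q)]); 
tip=np.array([*(np.array([.518,.2705])+.0955*d),.0065]); print('tip px crop',(proj(t,tip)[0]-[188,220]+.5)*5+[265,0])
print(rel([.523,.2706,.20],q),rel([.523,.2706,.07],q),rel([.523,.2706,.006],q))
E
```

```text
tip px crop [400.39280403  29.97738543]
(array([-414.3, -231.6,    5.5]), array([  0. ,  -0. , -19.2])) (array([-414.3, -231.6,  135.5]), array([  0. ,  -0. , -19.2])) (array([-414.3, -231.6,  199.5]), array([  0. ,  -0. , -19.2]))
```

>>> send_rows([
  [-414,-232,5,0,0,-20,60],
  [-414,-232,5,0,0,-20,60],
  [-414,-232,5,0,0,-20,60],
  [-414,-232,5,0,0,-20,60],
  [-414,-232,5,0,0,-20,60],
  [-414,-232,5,0,0,-20,60],
  [-414,-232,5,0,0,-20,60],
  [-414,-232,5,0,0,-20,60],
  [-414,-232,5,0,0,-20,60],
  [-414,-232,50,0,0,-20,60],
  [-414,-232,100,0,0,-20,60],
  [-414,-232,135,0,0,-20,60],
  [-414,-232,135,0,0,-20,60],
  [-414,-232,135,0,0,-20,60],
], squeeze=20)

```text
time_s: 3.25
eef_pos: [0.5233, 0.2713, 0.0722]
ee_rot: [-0.019, 1.0, 0.0, 0.001]
force: [0.9, -0.2, 0.5]
gripper_width: 0.599
finger_force: 0.0
```

Run:
```python
from h import *
print(rel([.523,.271,.006],.034))
p=cams.grab_frame('top');a=cv2.resize(cv2.cvtColor(p['pixels'],4)[200:290,170:270],None,fx=4,fy=4)
p=cams.grab_frame('scene');b=cv2.resize(cv2.cvtColor(p['pixels'],4)[200:290,380:480],None,fx=4,fy=4)
cv2.imwrite('pics/g1.png',np.hstack([a,b]))
```

```text
(array([ 0.4, -0.4, 66.2]), array([0. , 0.1, 0.2]))
```

View pics/g1.png

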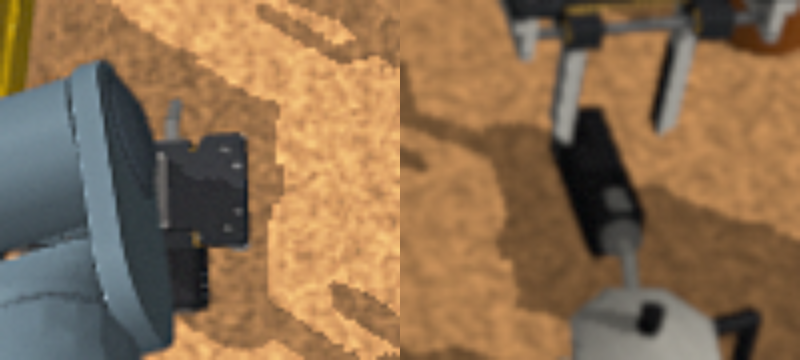

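The fingers straddle the duster, so I'll descend, close and lift a little.

>>> send_rows([
  [0,0,33,0,0,0,60],
  [0,0,60,0,0,0,60],
  [0,0,66,0,0,0,60],
  [0,0,66,0,0,0,60],
  [0,0,66,0,0,0,10],
  [0,0,66,0,0,0,10],
  [0,0,66,0,0,0,10],
  [0,0,66,0,0,0,10],
  [0,0,66,0,0,0,10],
  [0,0,66,0,0,0,10],
  [0,0,66,0,0,0,10],
], squeeze=25)

```text
time_s: 4.72
eef_pos: [0.5232, 0.2706, 0.0054]
ee_rot: [-0.018, 1.0, 0.0, 0.001]
force: [-0.7, -0.3, 6.1]
gripper_width: 0.382
finger_force: 25.0
```

>>> send_rows([
  [0,0,-20,0,0,0,10],
  [0,0,-50,0,0,0,10],
  [0,0,-100,0,0,0,10],
  [0,0,-150,0,0,0,10],
  [20,-40,-155,0,0,0,10],
  [42,-85,-155,0,0,0,10],
  [64,-130,-155,0,0,0,10],
  [86,-175,-155,0,0,0,10],
  [102,-205,-152,0,0,0,10],
  [109,-220,-150,0,0,0,10],
  [109,-220,-150,0,0,0,10],
  [109,-220,-150,0,0,0,10],
])

```text
time_s: 6.22
eef_pos: [0.4218, 0.0469, 0.1548]
ee_rot: [-0.018, 1.0, 0.0, 0.0]
force: [0.5, -0.5, -2.7]
gripper_width: 0.386
finger_force: 24.9
```

Run:
```python
from h import *
out=[]
q=.036;d=np.array([np.cos(q),np.sin(q)]); M=np.array([.558,.0525,.11]); tip=M+.046*np.array([-d[0],-d[1],1])
o=readout.get_obs(); print(o['eef_pos'],o['gripper_width'],o['finger_force'])
for n in('top','scene'):
    p=cams.grab_frame(n); x,y=np.int32(proj(p,tip)[0])-[50,45]
    c=cv2.resize(cv2.cvtColor(p['pixels'],4)[y:y+90,x:x+100],None,fx=4,fy=4)
    for X,col in((tip,(0,255,0)),(M,(0,0,255))): 
        u=(proj(p,X)[0]-[x,y]+.5)*4; cv2.circle(c,tuple(np.int32(u)),4,col,1); print(n,u)
    out.append(c)
cv2.imwrite('pics/g2.png',np.hstack(out))
```

```text
[0.42175781 0.04693807 0.15480121] 0.3856898706797411 24.94813174009323
top [204.49151932 183.72395093]
top [207.54840009 121.35440203]
scene [202.71515809 182.47372965]
scene [210.97612283 285.2637532 ]
```

View pics/g2.png

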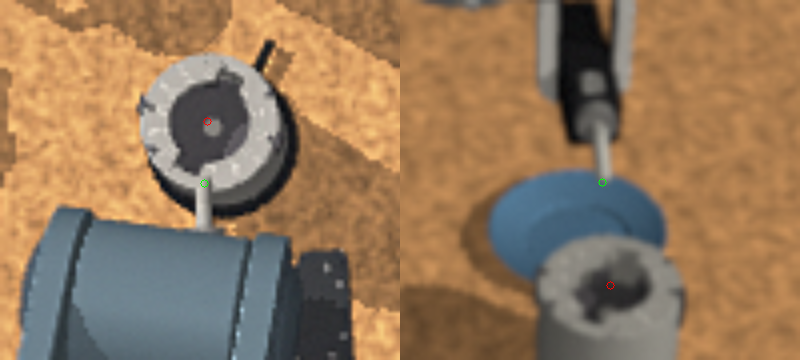

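>>> send_rows([
  [0,0,0,0,0,0,10],
  [0,0,0,0,0,0,10],
  [0,0,0,0,0,0,10],
  [0,0,0,0,0,0,10],
  [0,0,0,0,0,0,10],
  [0,0,0,0,0,0,10],
  [0,0,0,0,0,0,10],
  [0,0,0,0,0,0,10],
  [0,0,0,0,0,0,10],
  [0,0,0,0,0,0,10],
  [0,0,0,0,0,0,10],
  [0,0,0,0,0,0,10],
])

```text
time_s: 7.82
eef_pos: [0.4216, 0.0465, 0.1545]
ee_rot: [-0.018, 1.0, -0.0, 0.0]
force: [0.5, -0.0, -2.6]
gripper_width: 0.385
finger_force: 24.9
```

>>> send_rows([
  [-10,20,0,0,0,0,10],
  [-30,60,0,0,0,0,10],
  [-54,110,0,0,0,0,10],
  [-76,155,0,0,0,0,10],
  [-98,197,0,0,0,0,10],
  [-109,220,0,0,0,0,10],
  [-109,220,20,0,0,0,10],
  [-109,220,60,0,0,0,10],
  [-109,220,100,0,0,0,10],
  [-109,220,130,0,0,0,10],
  [-109,220,142,0,0,0,10],
  [-109,220,147,0,0,0,10],
  [-109,220,149,0,0,0,10],
  [-109,220,149,0,0,0,10],
])

```text
time_s: 9.57
eef_pos: [0.5233, 0.2705, 0.0065]
ee_rot: [-0.018, 1.0, 0.0, 0.001]
force: [0.1, 0.5, -2.3]
gripper_width: 0.383
finger_force: 24.9
```

>>> send_rows([
  [0,0,1,0,0,0,10],
  [0,0,1,0,0,0,10],
  [0,0,1,0,0,0,25],
  [0,0,1,0,0,0,60],
  [0,0,1,0,0,0,60],
  [0,0,1,0,0,0,60],
  [0,0,1,0,0,0,60],
  [0,0,1,0,0,0,60],
])

```text
time_s: 10.58
eef_pos: [0.5225, 0.2703, 0.0044]
ee_rot: [-0.018, 1.0, -0.0, -0.0]
force: [-0.7, -0.2, 0.4]
gripper_width: 0.602
finger_force: 0.0
```

>>> send_rows([
  [0,0,-20,0,0,0,60],
  [0,0,-60,0,0,0,60],
  [0,0,-120,0,0,0,60],
  [0,0,-180,0,0,0,60],
  [0,0,-195,0,0,0,60],
  [0,0,-195,0,0,0,60],
])

```text
time_s: 11.32
eef_pos: [0.5231, 0.2705, 0.2011]
ee_rot: [-0.018, 1.0, 0.0, 0.001]
force: [-0.3, 0.1, -0.4]
gripper_width: 0.601
finger_force: 0.0
```

Run:
```python
from h import *
# lid: tool x along bar, two options
for f in(0,np.pi): print(rel([.440,-.242,.20],-1.078+f,False))
print(readout.get_obs()['joint_pos'])
```

```text
(array([ 1.016e+02, -5.092e+02,  5.000e-01]), array([-1.000e-01,  1.000e-01, -1.162e+02]))
(array([ 1.016e+02, -5.092e+02,  5.000e-01]), array([ 0.1,  0.1, 63.8]))
[ 2.84907155e-01  1.05875008e-01  1.72414386e+00 -5.02534067e-05
  1.30862596e+00 -1.32223851e+00]
```

>>> send_rows([
  [102,-509,0,0,0,64,40],
  [102,-509,0,0,0,64,40],
  [102,-509,0,0,0,64,40],
  [102,-509,0,0,0,64,40],
  [102,-509,0,0,0,64,40],
  [102,-509,0,0,0,64,40],
  [102,-509,0,0,0,64,40],
  [102,-509,0,0,0,64,40],
  [102,-509,0,0,0,64,40],
  [102,-509,0,0,0,64,40],
  [102,-509,50,0,0,64,40],
  [102,-509,100,0,0,64,40],
  [102,-509,120,0,0,64,40],
  [102,-509,120,0,0,64,40],
], squeeze=25)

```text
time_s: 13.08
eef_pos: [0.438, -0.2388, 0.0771]
ee_rot: [0.513, 0.858, 0.001, -0.003]
force: [-0.4, -0.3, -0.1]
gripper_width: 0.402
finger_force: 0.0
```

Run:
```python
from h import *
print(rel([.440,-.242,.034],-1.078))
out=[]
for n,x,y in(('top',360,235),('scene',195,175)):
    p=cams.grab_frame(n); out.append(cv2.resize(cv2.cvtColor(p['pixels'],4)[y:y+90,x:x+100],None,fx=4,fy=4))
cv2.imwrite('pics/g3.png',np.hstack(out))
```

```text
(array([-4. ,  0.4, 43.1]), array([-0.1, -0.3, -0. ]))
```

View pics/g3.png

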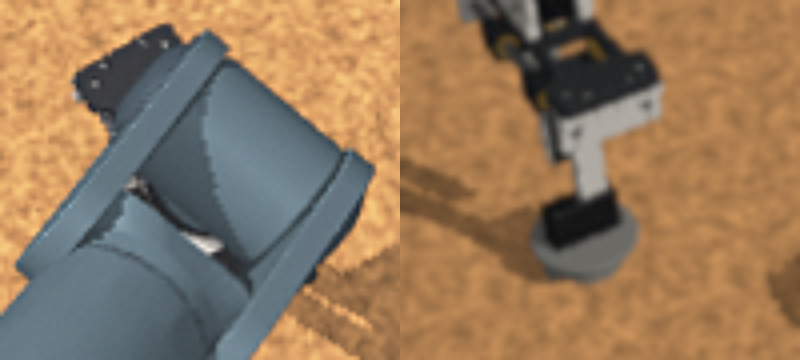

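>>> send_rows([
  [0,0,20,0,0,0,40],
  [0,0,38,0,0,0,40],
  [0,0,44,0,0,0,40],
  [0,0,44,0,0,0,40],
  [0,0,44,0,0,0,0],
  [0,0,44,0,0,0,0],
  [0,0,44,0,0,0,0],
  [0,0,44,0,0,0,0],
  [0,0,44,0,0,0,0],
  [0,0,44,0,0,0,0],
], squeeze=25)

```text
time_s: 14.42
eef_pos: [0.4394, -0.2423, 0.0359]
ee_rot: [0.514, 0.858, -0.0, 0.0]
force: [0.7, 1.1, 4.3]
gripper_width: 0.189
finger_force: 25.0
```

>>> send_rows([
  [0,0,-30,0,0,0,0],
  [0,0,-90,0,0,0,0],
  [0,0,-140,0,0,0,0],
  [0,0,-140,0,0,0,0],
  [0,0,-140,0,0,0,0],
])

```text
time_s: 15.05
eef_pos: [0.4382, -0.2413, 0.1738]
ee_rot: [0.514, 0.858, 0.0, -0.001]
force: [-0.2, 0.3, -1.6]
gripper_width: 0.191
finger_force: 25.0
```

Run:
```python
from h import *
o=readout.get_obs();print(yawof(o['ee_rot']),o['eef_pos'],o['joint_pos'])
for y in(-.465,-.49): print(rel([.558,.0525,.174],y))
```

```text
2.06085549152958 [ 0.43817332 -0.24129794  0.1738228 ] [-7.30361955e-01 -7.77297590e-02  1.96162297e+00 -1.05552470e-04
  1.26044964e+00 -1.22039007e+00]
(array([2.028e+02, 2.440e+02, 1.000e-01]), array([ -0. ,  -0.2, -35.3]))
(array([2.028e+02, 2.440e+02, 1.000e-01]), array([ -0. ,  -0.2, -33.8]))
```

>>> send_rows([
  [50,61,0,0,0,-9,0],
  [101,122,0,0,0,-18,0],
  [152,183,0,0,0,-27,0],
  [190,230,0,0,0,-34.5,0],
  [203,244,0,0,0,-34.5,0],
  [203,244,0,0,0,-34.5,0],
  [203,244,0,0,0,-34.5,0],
  [203,244,0,0,0,-34.5,0],
])

```text
time_s: 16.05
eef_pos: [0.558, 0.0506, 0.1743]
ee_rot: [0.238, 0.971, -0.0, -0.001]
force: [0.1, -0.7, -0.4]
gripper_width: 0.19
finger_force: 25.0
```

Run:
```python
from fit import *
np.set_printoptions(precision=4,suppress=True)
o=readout.get_obs();e=o['eef_pos'];print(yawof(o['ee_rot'])-np.pi,e,rel([.558,.0525,.174],-.478))
out=[]; zb=e[2]-.0359
for n in('top','scene'):
    p=cams.grab_frame(n); x,y=np.int32(proj(p,e)[0])-[50,35]
    c=cv2.resize(cv2.cvtColor(p['pixels'],4)[y:y+90,x:x+100],None,fx=4,fy=4)
    if n=='scene': q,_=fit([p],[circ(.038,zb+.022),],[e[0],e[1],0],[.008,.008,.001]); print(q,q[:2]-e[:2])
    for M,col,qq in((circ(.038,zb+.022),(0,255,0),e),(circ(.038,zb+.028),(0,255,0),e),(slots(.11),(0,0,255),[.558,.0525,-.478])):
        for u in (proj(p,place(M,[qq[0],qq[1],-.478]))-[x,y]+.5)*4: cv2.circle(c,tuple(np.int32(u)),0,col,-1)
    out.append(c)
cv2.imwrite('pics/g4.png',np.hstack(out))
```

```text
-0.48048012614470315 [0.558  0.0506 0.1743] (array([0.8, 1.7, 0.3]), array([-0.1, -0.1, -0.1]))
[ 0.5513  0.0527 -0.001 ] [-0.0067  0.0021]
```

View pics/g4.png

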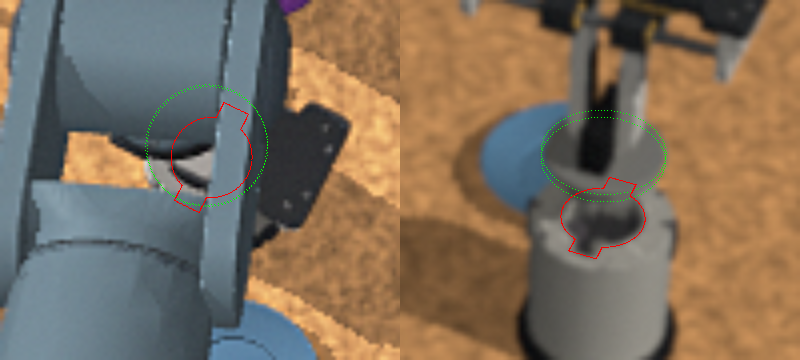

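>>> send_rows([
  [1,1.5,10,0,0,0,0],
  [1,1.5,22,0,0,0,0],
  [1,1.5,27,0,0,0,0],
  [1,1.5,30,0,0,0,0],
  [1,1.5,33,0,0,0,0],
  [1,1.5,36,0,0,0,0],
])

```text
time_s: 16.9
eef_pos: [0.5589, 0.0536, 0.1396]
ee_rot: [0.237, 0.972, -0.0, 0.0]
force: [-0.0, -0.7, -1.3]
gripper_width: 0.191
finger_force: 25.0
```

>>> send_rows([
  [0,-0.5,3,0,0,0,0],
  [0,-0.5,6,0,0,0,0],
  [0,-0.5,9,0,0,0,0],
  [0,-0.5,12,0,0,0,0],
  [0,-0.5,14,0,0,0,0],
  [0,-0.5,15,0,0,0,0],
  [0,-0.5,15.5,0,0,0,0],
  [0,-0.5,15.5,0,0,0,0],
])

```text
time_s: 17.9
eef_pos: [0.5617, 0.0522, 0.1281]
ee_rot: [0.237, 0.972, -0.0, 0.004]
force: [-0.2, -2.7, 12.2]
gripper_width: 0.191
finger_force: 25.0
```

Run:
```python
from fit import *
np.set_printoptions(precision=4,suppress=True)
o=readout.get_obs();e=o['eef_pos'];print(e,o['force'],o['wrist_torque'],yawof(o['ee_rot'])-np.pi,R.from_quat(o['ee_rot']).as_matrix()[:,2])
out=[]
for n in('top','scene'):
    p=cams.grab_frame(n); x,y=np.int32(proj(p,[.558,.0525,.11])[0])-[33,30]
    c=cv2.resize(cv2.cvtColor(p['pixels'],4)[y:y+60,x:x+66],None,fx=6,fy=6,interpolation=2)
    out.append(c)
cv2.imwrite('pics/g5.png',np.hstack(out))
```

```text
[0.5617 0.0522 0.1281] [-0.2358 -2.7065 12.1832] [-0.4018  0.1749  0.0388] -0.4784803863765692 [ 0.0076 -0.0023 -1.    ]
```

View pics/g5.png

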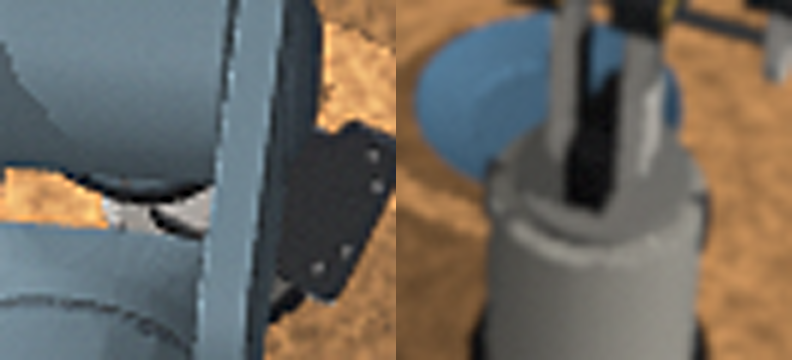

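>>> send_rows([
  [0,0,-2,0,0,0,0],
  [0,0,-4,0,0,0,0],
  [0,0,-4,0,0,0,0],
])

```text
time_s: 18.38
eef_pos: [0.5604, 0.0523, 0.1293]
ee_rot: [0.237, 0.971, -0.0, 0.003]
force: [3.8, -3.4, 2.8]
gripper_width: 0.188
finger_force: 25.0
```

```bash
cat > st.py <<'E'
from h import *
np.set_printoptions(precision=4,suppress=True)
o=readout.get_obs();print(o['eef_pos'],o['force'],o['wrist_torque'],yawof(o['ee_rot'])-np.pi,R.from_quat(o['ee_rot']).as_matrix()[:,2],o['finger_force'])
E
python3 st.py
```

```text
[0.5604 0.0523 0.1293] [ 3.8218 -3.4193  2.801 ] [-0.7964 -0.8871 -0.0379] -0.4787094058700654 [ 0.0052 -0.0021 -1.    ] 25.001925230026245
```

>>> send_rows([
  [-1,0,-2,0,0,0,0],
  [-3,0,-3,0,0,0,0],
  [-3,0,-3,0,0,0,0],
  [-3,0,-3,0,0,0,0],
])

```text
time_s: 18.88
eef_pos: [0.5603, 0.0519, 0.1302]
ee_rot: [0.237, 0.972, -0.0, -0.001]
force: [0.1, -2.3, -2.6]
gripper_width: 0.191
finger_force: 25.0
```

```bash
python3 st.py
```

```text
[0.5603 0.0519 0.1302] [ 0.0595 -2.262  -2.5558] [-0.6355 -0.0527  0.0183] -0.47840329939487036 [-0.002  -0.0001 -1.    ] 25.00015676021576
```

>>> send_rows([
  [-0.7,-1.3,0,0,0,0,0],
  [-0.7,-1.3,0,0,0,0,0],
  [-0.7,-1.3,1,0,0,0,0],
  [-0.7,-1.3,3,0,0,0,0],
  [-0.7,-1.3,5,0,0,0,0],
  [-0.7,-1.3,5,0,0,0,0],
])

```text
time_s: 19.62
eef_pos: [0.5611, 0.0504, 0.1258]
ee_rot: [0.237, 0.971, -0.0, 0.0]
force: [1.0, 0.0, -1.2]
gripper_width: 0.19
finger_force: 25.0
```

```bash
python3 st.py
```

```text
[0.5611 0.0504 0.1258] [ 1.0223  0.0164 -1.1501] [-0.1763 -0.1071 -0.0093] -0.4786572140739329 [ 0.     -0.0001 -1.    ] 24.9995818734169
```

>>> send_rows([
  [-0.5,0,1,0,0,0,0],
  [-0.5,0,2,0,0,0,0],
  [-0.5,0,3,0,0,0,0],
  [-0.5,0,3,0,0,0,0],
  [-0.5,0,3,0,0,0,0],
])

```text
time_s: 20.25
eef_pos: [0.5615, 0.0504, 0.1254]
ee_rot: [0.237, 0.972, -0.0, -0.0]
force: [-9.5, 2.1, 13.9]
gripper_width: 0.189
finger_force: 25.0
```

```bash
python3 st.py
```

```text
[0.5615 0.0504 0.1254] [-9.4691  2.0517 13.8797] [ 0.0158  1.4239 -0.0128] -0.47835904032521626 [-0.0008  0.0001 -1.    ] 25.003864467144012
```

>>> send_rows([
  [1,-0.5,-0.5,0,0,0,0],
  [2,-1,-1,0,0,0,0],
  [2,-1,-1,0,0,0,0],
  [2,-1,-1,0,0,0,0],
])

```text
time_s: 20.75
eef_pos: [0.5607, 0.0502, 0.1253]
ee_rot: [0.237, 0.972, 0.0, 0.002]
force: [1.3, 0.8, 7.0]
gripper_width: 0.187
finger_force: 25.0
```

```bash
python3 st.py
```

```text
[0.5607 0.0502 0.1253] [1.257  0.8182 6.9689] [ 0.0373 -0.4621  0.0331] -0.4785972663485185 [ 0.0034 -0.0001 -1.    ] 25.00112146139145
```

>>> send_rows([
  [0,0,0,0,0,3,0],
  [0,0,0,0,0,7,0],
  [0,0,0,0,0,11,0],
  [0,0,0,0,0,15,0],
  [0,0,0,0,0,18,0],
  [0,0,0,0,0,20,0],
  [0,0,0,0,0,20,0],
  [0,0,0,0,0,20,0],
], squeeze=35)

```text
time_s: 21.75
eef_pos: [0.5599, 0.0498, 0.1248]
ee_rot: [0.402, 0.916, -0.0, 0.001]
force: [0.4, -0.1, 5.3]
gripper_width: 0.19
finger_force: 35.0
```

```bash
python3 st.py
```

```text
[0.5599 0.0498 0.1248] [ 0.4116 -0.1433  5.3475] [-0.399  -0.1788  0.2988] -0.8264370513402066 [ 0.0013 -0.0013 -1.    ] 35.01836657524109
```

>>> send_rows([
  [0,0,0,0,0,4,0],
  [0,0,0,0,0,8,0],
  [0,0,0,0,0,12,0],
  [0,0,0,0,0,16,0],
  [0,0,0,0,0,19,0],
  [0,0,0,0,0,20,0],
  [0,0,0,0,0,20,0],
  [0,0,0,0,0,20,0],
])

```text
time_s: 22.75
eef_pos: [0.5593, 0.0495, 0.1248]
ee_rot: [0.554, 0.832, -0.001, 0.0]
force: [-2.1, -1.2, 7.7]
gripper_width: 0.188
finger_force: 35.1
```

```bash
cat >> st.py <<'E'
from fit import *
e=o['eef_pos'];a=yawof(o['ee_rot'])-np.pi
p=cams.grab_frame('scene')
print('rot from slots deg',np.degrees(-.47-a))
print(hullfit([(p,dark(p,proj(p,[e[0],e[1],.132])[0],70,13))],box(.026,.009,.116,.149),[e[0],e[1],a],[.01,.01,.35]))
t=cams.grab_frame('top'); c=proj(t,[.52,.271,.042])[0]
print('duster',hullfit([(t,dark(t,c,60,36))],box(.055,.018,.001,.041),[.52,.272,.035],[.02,.02,.2]))
E
python3 st.py
```

```text
[0.5593 0.0495 0.1248] [-2.0946 -1.1689  7.7256] [-0.6679  0.3911  0.4041] -1.1748839632726982 [-0.0007 -0.0022 -1.    ] 35.10357320308685
rot from slots deg 40.38687614198013
(array([ 0.5497,  0.0435, -0.8269]), np.float64(0.5514912774338773))
duster (array([0.5202, 0.2704, 0.022 ]), np.float64(0.8775515087702506))
```

>>> send_rows([
  [0,0,0,0,0,0,0],
  [0,0,0,0,0,0,0],
  [0,0,0,0,0,0,0],
  [0,0,0,0,0,0,0],
  [0,0,0,0,0,0,0],
  [0,0,0,0,0,0,0],
], squeeze=45)

```text
time_s: 23.6
eef_pos: [0.5593, 0.0495, 0.1249]
ee_rot: [0.554, 0.832, -0.001, 0.0]
force: [-2.2, -0.3, 7.9]
gripper_width: 0.184
finger_force: 45.1
```

```bash
python3 -c "
from h import *
o=readout.get_obs();print(o['eef_pos'],o['force'],o['wrist_torque'],yawof(o['ee_rot'])-np.pi,o['finger_force'],np.abs(o['joint_vel']).max())
print(ticket.close_job())"
```

```text
[0.55930481 0.0494874  0.12485682] [-2.23131997 -0.33805376  7.90794819] [-0.66676893  0.4018586   0.39169915] -1.1747749111323138 45.07250905036926 0.001243530299843524
the job is handed in; nothing more can be done
None
```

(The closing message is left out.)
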